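Rinse a dosing cup and invert it on the drying rack

TASK

Take the steel cup out of the sloping wire cradle, hold it upside down over the rinser and press its rim down on the sprung star valve until the valve is fully down, keeping it there for about half a second. Then lower it, still upside down, over the free slim peg of the drying rack, all the way until its rim is on the rack before you let go. Leave the cup that is already drying and everything else on the bench where it is.

Things in the scene. Friction and masses are not known exactly. Their poses are not given: they have to be found in the camera images.
- cup: Plain cylindrical steel cup, 56 mm outside diameter, 50 mm inside, 100 mm long, floor 4 mm thick, 120 g. Origin at the centre of the outside of its closed bottom; z runs along its axis towards the mouth. At the start it lies in the cradle, mouth at the low end, its axis sloping 20 degrees (mouth lower). Best gripped across its sides 35 mm from the bottom, gripper leaning to the bottom's side.
- cup_rim (a point): Centre of the cup's mouth, in the rim plane, 100 mm along z from the cup's origin.
- cradle: Fixed sloping cradle on a black 130 x 70 mm foot: two steel rails 32 mm apart (outer width 40 mm) and a low stop at the low end. Origin under the foot's centre on the bench; its x axis points horizontally to the low end (where the cup's mouth is). The cup's axis lies in the vertical plane through x. Highest point of cradle 80 mm.
- rinser: Fixed black square drip tray, 140 x 140 x 22 mm, with a star valve in the middle; a brass pipe stub sticks out 30 mm from its +x side. Origin on the bench under its centre.
- valve_top (a point): Centre of the top face of the steel star (six arms of 48 mm, which the cup's rim presses on); 54 mm above the bench when up. A white nozzle, 18 mm diameter and 14 mm high, stands on it and goes inside the cup. Moves with the valve.
- valve (a joint): Depression of the star valve in m: 0 up, 0.012 fully down. Spring: about 2 N at the start of the travel, 8 N fully down.
- rack: Fixed grey drying rack, 110 mm (x) by 310 mm (y), top surface 30 mm above the bench, with three stations in a row along its y axis at y = -100, 0 and +100 mm: the free slim peg, a like peg with a cup already on it, and a thick post, in an order that varies. Origin on the bench under its centre.
- peg: The free slim peg: white, upright, 38 mm diameter, 80 mm high, its top 18 mm tapering to 23 mm. Origin at its foot's centre on the rack's top surface (30 mm above the bench), z up.
- peg_taken: A like slim peg that carries the cup already drying. Origin at its foot, 30 mm above the bench.
- post: Thick post, white, 66 mm diameter, 80 mm high, too thick for the cup. Origin at its foot, 30 mm above the bench.
- cup_drying: A like cup that already stands mouth down on its peg, its top 130 mm above the bench: leave it. Origin at the centre of its closed bottom (uppermost), z points down.
- spray: White spray bottle with black head, 64 mm diameter, 162 mm high, standing. Origin under its centre. Leave it.
- tape: Tan roll, a ring lying flat, 100 mm outside diameter, 25 mm high. Origin under its centre. Leave it.
- coupling: Brass hose coupling standing upright, 66 mm over its lugs, 55 mm high. Origin under its centre. Leave it.
- jar: Clear jar with black lid, 70 mm diameter, 85 mm high. Origin under its centre. Leave it.
- can: Grey can, 76 mm diameter, 110 mm high, behind the rack. Origin under its centre. Leave it.
Things that resemble listed ones, but are neither listed nor needed, are in the scene too. What is shaped like the rinser but purple is not meant. Leave any purple look-alike of the cup alone.

How it is judged (in metres and radians):
On the way, in this order (a step that is already met when the one before it is completed fails the run):
1. the cup, upside down, presses the star valve fully down (at least 10 of 12 mm) and keeps it there 0.4 s (angle between cup's own z axis and vertical above 2.97 rad and value of joint valve above 0.01 m and horizontal distance between cup_rim and valve_top below 0.016 m and contact force between cup and rinser above 1 N), for 0.4 s.
2. the cup, upside down and still held by the fingers, is lowered over the free slim peg to within 10 mm of its seat (angle between cup's own z axis and vertical above 2.97 rad and horizontal distance between cup_rim and peg below 0.009 m and z of cup_rim in the frame of peg below 0.01 m and contact force between cup and the fingers above 1 N), for 0.05 s.
At the end, for the whole second after the job is handed in: The cup rests released, mouth down over the free slim peg: axis within 10 degrees of vertical and 9 mm of the peg's, rim within 4 mm of the rack's top; valve up again (within 4 mm); the drying cup within 15 mm and the spray bottle, roll, coupling, jar and can within 30 mm of their starts (angle between cup's own z axis and vertical above 2.97 rad and horizontal distance between cup_rim and peg below 0.009 m and z of cup_rim in the frame of peg below 0.004 m and linear speed of cup below 0.02 m/s and angular speed of cup below 0.2 rad/s and value of joint valve below 0.004 m and contact force between cup and the fingers below 0.1 N and distance of each of spray, tape, coupling, jar, can from where it was at the start of the episode below 0.03 m and distance of cup_drying from where it was at the start of the episode below 0.015 m); the robot touches nothing.
It fails at once if the cup already drying is displaced by more than 15 mm (distance of cup_drying from where it was at the start of the episode above 0.015 m).
It fails at once if another thing on the bench (spray bottle, roll, coupling, jar, can) is displaced by more than 30 mm (distance of any of spray, tape, coupling, jar, can from where it was at the start of the episode above 0.03 m).
It also fails if it takes over 51 s, if anything falls off the work surface, if the arm or the gripper's body presses on something with over 40 N, if the wrist force passes 120 N, or if a joint passes its speed limit or range.

ROBOT

A 6-joint arm with a two-finger parallel gripper is mounted at the origin on the work surface. World frame = base frame: x ahead of the robot, y to its left, z up, the work surface at z = 0. Lengths are in mm, angles in degrees, forces in N, time in s.
With the tool pointing down it reaches from about 325 to 925 mm from the base axis. Payload 3.1 kg.
Tool frame: the origin (TCP) lies at the very end of the fingers, on their centre line; the grasp point (between the pads) lies grasp_offset behind it (grasp_offset is the distance from the TCP to the grasp point, in mm); z points along the fingers, x is the direction in which the jaws open and shut, and the axes are right-handed (so a half turn about z gives the same grasp; the last joint's range is limited). The gripper opens to 85 mm and grips with 20 to 120 N. Pads are 22 mm wide; open, the fingers measure 114 mm over their backs; the gripper's body (76 mm by 85 mm) begins 54 mm behind the grasp point. The pads swing forward as they close: fully open they stand 13 mm farther back than shut.
Start: joints at [-74.095, 12.427, 92.441, -0, 75.132, -6.429], TCP at [237.524, -578.119, 231.3] pointing down, gripper open.
Joint ranges: [-157.48, 157.48], [-44.54, 120.13], [17.64, 146.25], [-64.5, 244.5], [7.68, 150.69], [-147.95, 147.95]. Speed limits (degrees/s): [159.86, 159.86, 180, 180, 180, 180].

INTERFACE

Orientations are given as [roll, pitch, yaw] about the fixed x, y, z axes, in that order (R = Rz(yaw) Ry(pitch) Rx(roll)).
In Python, from station import * gives the robot as it stands. Calls block until the motion is done:
- goto(position, orientation): joint-space move of the TCP to a pose.
- move_l(position, attitude=None, speed=150): straight line of the TCP; attitude=None keeps the orientation; speed is the mean speed in mm/s.
- move_j(angles): joint-space move.
- grip(opening, squeeze=None): finger opening in mm; squeeze is the grip in N (None keeps the last); returns when the fingers have stopped.
- wait(seconds).
- solve_ik(position, orientation): joint angles nearest the present ones, or None.
- get_obs(): the state.
- get_image(name): name is "scene" or "top" or "wrist"; returns the picture (384x512x3 uint8, red, green, blue); there is no depth.
- get_calibration(name): a dict with "fx", "fy", "cx", "cy" (pixels), "R" (3x3) and "t" (3): a world point X has camera coordinates R X + t; the wrist camera has in their place "mount" (4x4, takes a point from camera to tool coordinates, whose origin is the TCP and whose axes are the tool frame's). Camera axes: x right, y down, z forward; pixel columns grow to the right and rows downward; lengths in mm; the calibration is good to about 2 mm. A picture is of the moment at which its call begins: read the wrist's pose just before it. get_calibration takes no time and is no camera call.
A pose or a line that the arm cannot do raises Unreachable and nothing moves.
- sign_off(): hands the job in, once; it reports no verdict.
Trained networks look in the newest picture that a camera, given by its name, has taken for a name from the list of things; names that differ only in an ending like _2 or _b are one class to them, and where a whole thing is asked for, a point or a joint stands for the part that bears it (a point fixed in the world has none). Each returns a list of dicts, best first, with "score" (0 to 1); they miss things now and then, are a little off and sometimes report something else, mostly with a low value. They report only what shows in the picture. A call takes as long as a camera call. They do not tell look-alikes from the thing itself.
- spot_in(name, camera): "extent" ([centre column, centre row, width, height] in pixels, round what is visible of it).
- regions_of(name, camera): "region" (384x512 bool, what is visible of it) and "extent" ([centre column, centre row, width, height] in pixels, round what is visible of it).
The state is a dict: "t": time; "joint_pos": joint angles; "qvel": joint speeds; "effort": joint torques, N m; "tcp_pos": TCP position; "ee_rot": TCP orientation; "wrist_force": force on the tool from outside, world axes, zero at the start; "moment": the same for the moment, N m; "grip_width": finger opening in mm.
Only numpy, scipy, OpenCV 4.12 (cv2) and the standard library are available. Lean on these libraries where they do the work, as an engineer would, in place of code of your own. Each camera call takes 0.05 s, during which the arm holds its last target.

## Working session

There is one attempt and no reset: what is moved stays moved. The work goes in short steps, each a Python script; the robot and the scene stay as the last script left them, time stands still between calls to the robot, and variables do not carry over. Pictures are saved under pics/ and viewed, and the job is handed in when it is done.

```bash
ls; mkdir -p pics
python3 - <<'E'
from station import *
import cv2
for n in ("scene","top","wrist"):
    im=get_image(n); cv2.imwrite(f"pics/{n}0.png",im[:,:,::-1])
    c=get_calibration(n); print(n,{k:(v if not hasattr(v,'tolist') else v.tolist()) for k,v in c.items()})
    for k in ("cup","cradle","rinser","rack","peg","post","valve_top","spray","tape","coupling","jar","can","cup_drying"):
        try: print(n,k,[(round(r["score"],2),[round(float(x)) for x in r["extent"]]) for r in spot_in(k,n)][:4])
        except Exception as e: print(k,e)
o=get_obs(); print(o)
E
```

```text
pics
scene {'fx': 356.4837228607763, 'fy': 356.4837228607763, 'cx': 254.2342080960038, 'cy': 195.8120226314139, 'R': [[-0.21332582132598937, 0.9769351556487604, 0.009476054723552051], [0.634468547139407, 0.14590666273304098, -0.759052638794515], [-0.7429278273469113, -0.15591326892743396, -0.6509602875183398]], 't': [123.99863216409162, -260.5081228751707, 1509.912307795277]}
scene cup [(0.84, [348, 198, 20, 30]), (0.73, [342, 178, 22, 27]), (0.33, [288, 199, 32, 25])]
scene cradle [(0.8, [342, 220, 26, 27])]
scene rinser [(0.97, [202, 156, 48, 26]), (0.77, [179, 195, 59, 38]), (0.64, [248, 243, 110, 31])]
scene rack [(0.68, [246, 242, 112, 34])]
scene peg [(0.85, [211, 230, 14, 27])]
scene post [(0.65, [282, 232, 21, 36])]
scene valve_top [(0.72, [198, 146, 21, 8]), (0.7, [175, 189, 17, 16])]
scene spray [(0.87, [251, 180, 18, 50])]
scene tape [(0.93, [288, 196, 33, 26])]
scene coupling []
scene jar [(0.72, [138, 224, 17, 12]), (0.63, [373, 266, 32, 35])]
scene can [(0.88, [241, 283, 32, 50]), (0.57, [178, 186, 28, 19])]
scene cup_drying [(0.7, [246, 224, 20, 43])]
top {'fx': 377.02
[... 1628 characters left out ...]
jar []
wrist can []
wrist cup_drying []
{'t': 2.1, 'joint_pos': array([-7.40971677e+01,  1.24274276e+01,  9.24400209e+01, -5.88642768e-04,
        7.51328327e+01, -6.42824513e+00]), 'qvel': array([-0.06354728,  0.06114598,  0.02440483,  0.06577217, -0.08206127,
       -0.00105254]), 'effort': array([ 1.67847935e-05, -3.96874595e+01, -3.04241574e+01, -1.63163922e-04,
        8.13325805e-04, -5.70457047e-06]), 'tcp_pos': array([ 237.49905256, -578.13338872,  231.30958528]), 'ee_rot': array([ 1.79999466e+02,  3.43197282e-04, -6.76687715e+01]), 'wrist_force': array([-1.22244849,  0.34477815,  0.38129865]), 'moment': array([ 0.06792849, -0.08228064,  0.01027941]), 'grip_width': 85.53900854580868}
```

Run:
```python
import cv2
a=cv2.imread("pics/scene0.png")[120:330,100:420]; cv2.imwrite("pics/s1.png",cv2.resize(a,None,fx=2.5,fy=2.5,interpolation=2))
a=cv2.imread("pics/top0.png")[80:340,120:420]; cv2.imwrite("pics/t1.png",cv2.resize(a,None,fx=2.3,fy=2.3,interpolation=2))
```

```text
(no output)
```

View pics/s1.png

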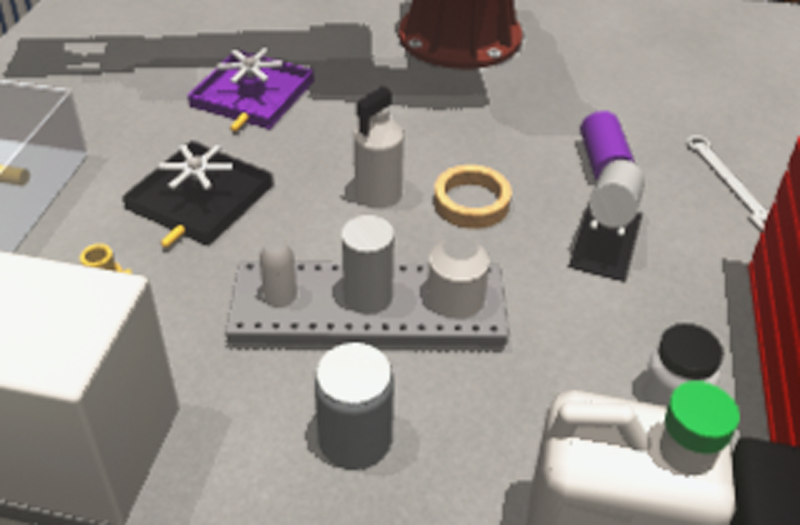

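View pics/t1.png

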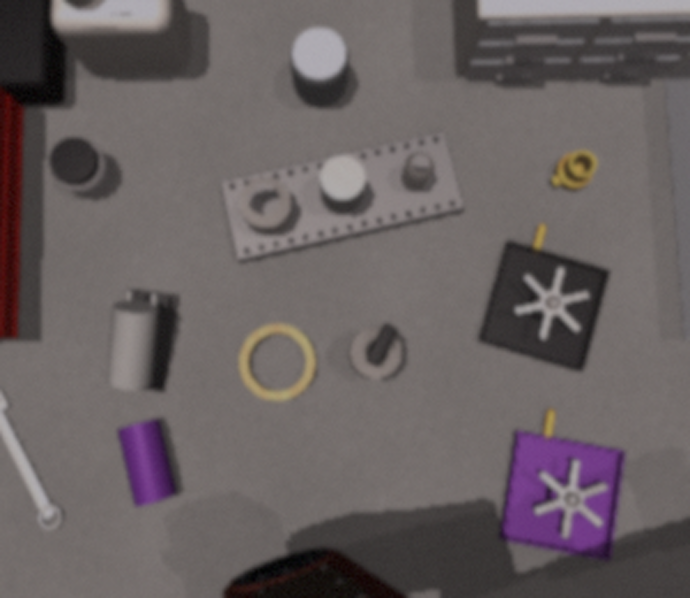

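```bash
cat > h.py <<'E'
from station import *
import numpy as np, cv2
from scipy.spatial.transform import Rotation as Ro
CAL={n:get_calibration(n) for n in ("scene","top","wrist")}
def cam(n,obs=None):
    c=CAL[n]
    if n!="wrist": R=np.array(c["R"]);t=np.array(c["t"])
    else:
        obs=obs or get_obs()
        T=np.eye(4);T[:3,:3]=Ro.from_euler("xyz",obs["ee_rot"],degrees=True).as_matrix();T[:3,3]=obs["tcp_pos"]
        W=np.linalg.inv(T@np.array(c["mount"]));R=W[:3,:3];t=W[:3,3]
    K=np.array([[c["fx"],0,c["cx"]],[0,c["fy"],c["cy"]],[0,0,1]])
    return K,R,t
def proj(C,X):
    K,R,t=C; p=(np.atleast_2d(X)@R.T+t)@K.T; return p[:,:2]/p[:,2:]
def ray(C,uv):
    K,R,t=C; d=R.T@np.linalg.solve(K,[uv[0],uv[1],1.]); return -R.T@t,d/np.linalg.norm(d)
def atz(C,uv,z):
    o,d=ray(C,uv); return o+d*(z-o[2])/d[2]
def tri(*obs):
    A=np.zeros((3,3));b=np.zeros(3);rs=[ray(C,u) for C,u in obs]
    for o,d in rs: P=np.eye(3)-np.outer(d,d);A+=P;b+=P@o
    X=np.linalg.solve(A,b); return X,[round(float(np.linalg.norm(np.cross(X-o,d))),1) for o,d in rs]
def snap(n,f):
    o=get_obs(); im=get_image(n); cv2.imwrite(f"pics/{f}.png",im[:,:,::-1]); return o,im
E
python3 - <<'E'
from h import *
S,T=cam("scene"),cam("top")
np.set_printoptions(precision=1,suppress=True)
print(S[1].T@-S[2],T[1].T@-T[2])
for k,s,t in [("cup",(348,198),(179,230)),("valve",(175,189),(360,210)),("rinser",(179,195),(357,211)),("peg",(211,230),(299,157)),("post",(282,232),(235,171)),("dry",(246,224),(267,162)),("jar",(373,266),(154,154)),("tape",(288,196),(240,238)),("spray",(251,180),(284,232)),("purplecup",(342,178),(185,281)),("can",(241,283),(259,110))]:
    print(k,tri((S,s),(T,t)))
print("rack corners")
for c in [(222,182),(242,260),(464,210),(444,134)]:
    print(atz(T,(c[0]/2.3+120,c[1]/2.3+80),30))
print("cradle/cup ends top", [atz(T,(c[0]/2.3+120,c[1]/2.3+80),z) for c,z in [((134,300),50),((132,388),80)]])
print("tray corners",[atz(T,(c[0]/2.3+120,c[1]/2.3+80),22) for c in [(505,241),(609,268),(584,369),(479,340)]])
E
```

```text
[1313.5  152.3  784. ] [ 397.6    9.2 1164.6]
cup (array([444. , 259.8,  68.7]), [4.1, 4.1])
valve (array([ 494.5, -280. ,   44.9]), [2.5, 2.5])
rinser (array([ 492.9, -273.8,   19.9]), [0.8, 0.8])
peg (array([ 656.5, -104.3,   58.5]), [3.9, 3.9])
post (array([617.7,  89.6,  56.5]), [2.4, 2.4])
dry (array([637.2,  -7.9,  85.2]), [3.9, 3.9])
jar (array([676.9, 336.9,  48. ]), [1.5, 1.5])
tape (array([418.8,  79.9,  21.3]), [1.8, 1.8])
spray (array([431.8, -46.3,  76.1]), [2.2, 2.2])
purplecup (array([295.4, 246.2,  32. ]), [1.3, 1.3])
can (array([806.8,  16.1,  52.7]), [0.5, 0.5])
rack corners
[661.  150.4  30. ]
[555.1 124.4  30. ]
[ 616.  -171.2   30. ]
[ 720.3 -148.6   30. ]
cradle/cup ends top [array([503. , 262.5,  50. ]), array([390.6, 257.2,  80. ])]
tray corners [array([ 574.4, -225.2,   22. ]), array([ 535.4, -360.7,   22. ]), array([ 403.5, -320. ,   22. ]), array([ 443.8, -185.1,   22. ])]
```

Run:
```python
from h import *
try: print(grasp_offset)
except Exception as e: print(e)
import pickle
out={}
for i,(p,y) in enumerate([((540,-250,280),60),((560,-120,280),80)]):
    goto(p,[180,0,y]); wait(0.15)
    o,im=snap("wrist",f"wA{i}")
    d={}
    for k in ("rinser","valve_top","rack","peg","post","cup_drying","cup"):
        r=regions_of(k,"wrist"); d[k]=r
        print(i,k,[(round(q["score"],2),[round(float(x)) for x in q["extent"]]) for q in r][:3])
    out[i]=(o,d)
pickle.dump(out,open("A.pkl","wb")); print(get_obs()["t"],get_obs()["joint_pos"])
```

```text
18.700000000000003
0 rinser [(0.96, [222, 128, 122, 136]), (0.64, [113, 20, 109, 32]), (0.33, [423, 127, 178, 201])]
0 valve_top []
0 rack [(0.67, [422, 127, 180, 199])]
0 peg [(0.92, [405, 185, 51, 43]), (0.25, [221, 129, 74, 80])]
0 post [(0.74, [505, 79, 14, 48])]
0 cup_drying [(0.95, [474, 140, 77, 58])]
0 cup []
1 rinser [(0.67, [136, 124, 110, 141]), (0.63, [101, 6, 12, 7])]
1 valve_top [(0.74, [123, 121, 72, 80])]
1 rack [(0.71, [345, 190, 229, 145])]
1 peg [(0.97, [284, 229, 33, 41])]
1 post [(0.62, [431, 178, 79, 66]), (0.28, [362, 213, 69, 73])]
1 cup_drying [(0.91, [362, 212, 68, 74]), (0.51, [393, 281, 20, 33])]
1 cup [(0.69, [431, 178, 78, 66])]
5.4417 [-1.91537946e+01  3.99931928e+00  9.66414614e+01 -1.36534146e-03
  7.93599694e+01 -9.91167005e+01]
```

View pics/wA0.png

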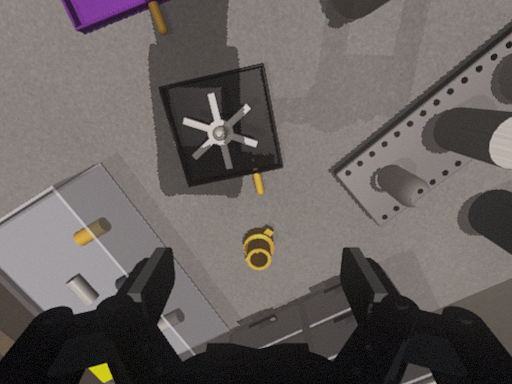

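View pics/wA1.png

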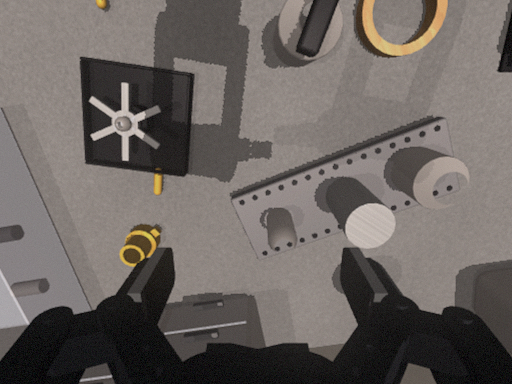

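```bash
python3 - <<'E'
from h import *
import pickle
out={}
for i,(p,y) in enumerate([((500,200,260),92),((480,320,260),92)]):
    goto(p,[180,0,y]); wait(0.15)
    o,im=snap("wrist",f"wB{i}")
    d={}
    for k in ("cup","cradle"):
        r=regions_of(k,"wrist"); d[k]=r
        print(i,k,[(round(q["score"],2),[round(float(x)) for x in q["extent"]]) for q in r][:3])
    out[i]=(o,d)
pickle.dump(out,open("B.pkl","wb")); print(get_obs()["t"],get_obs()["joint_pos"])
out={}
for n in("scene","top"):
    get_image(n); out[n]={k:regions_of(k,n) for k in ("cup","peg","rack","rinser")}
pickle.dump(out,open("C.pkl","wb"));print(get_obs()["t"])
for n in out:
  for k in out[n]: print(n,k,[(round(q["score"],2),[round(float(x)) for x in q["extent"]]) for q in out[n][k]][:3])
E
python3 -c "
import cv2,numpy as np
cv2.imwrite('pics/wB.png',np.hstack([cv2.resize(cv2.imread(f'pics/wB{i}.png'),(400,300)) for i in (0,1)]))"
```

```text
0 cup [(0.97, [315, 15, 53, 30]), (0.85, [316, 114, 64, 105]), (0.4, [164, 86, 84, 90])]
0 cradle [(0.86, [294, 120, 48, 110])]
1 cup [(0.81, [204, 130, 61, 103]), (0.74, [204, 22, 57, 44])]
1 cradle [(0.78, [216, 138, 65, 103])]
7.8333 [ 2.66171311e+01  5.27786907e+00  9.74117186e+01 -8.24092904e-03
  7.73067335e+01 -6.52833147e+01]
8.3333
scene cup [(0.61, [347, 196, 22, 30]), (0.38, [250, 179, 21, 50])]
scene peg [(0.8, [213, 230, 16, 25])]
scene rack [(0.96, [247, 243, 112, 30])]
scene rinser [(0.76, [178, 196, 59, 42]), (0.63, [201, 157, 52, 25]), (0.56, [211, 230, 19, 27])]
top cup [(0.88, [184, 282, 25, 36]), (0.68, [179, 230, 20, 35])]
top peg [(0.38, [356, 209, 52, 64])]
top rack [(0.93, [270, 163, 100, 52]), (0.55, [187, 228, 22, 49])]
top rinser [(0.74, [358, 208, 58, 65]), (0.67, [364, 290, 55, 71])]
```

View pics/wB.png

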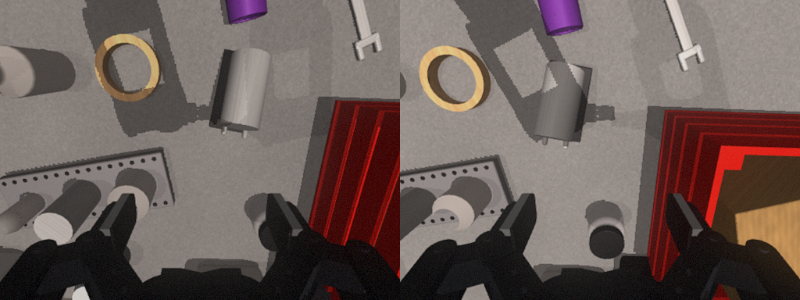

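```bash
cat > fit.py <<'E'
from h import *
import pickle
from scipy.optimize import minimize
np.set_printoptions(precision=1,suppress=True)
A=pickle.load(open("A.pkl","rb"));B=pickle.load(open("B.pkl","rb"));Cc=pickle.load(open("C.pkl","rb"))
th=np.linspace(0,2*np.pi,48,endpoint=False)
def circ(c,ax,r):
    ax=ax/np.linalg.norm(ax); a=np.cross(ax,[.3,.9,.1]);a/=np.linalg.norm(a);b=np.cross(ax,a)
    return c+r*(np.outer(np.cos(th),a)+np.outer(np.sin(th),b))
def rend(C,P):
    h=cv2.convexHull(proj(C,P).astype(np.float32)); m=np.zeros((384*4,512*4),np.uint8)
    cv2.fillConvexPoly(m,np.round((h+.5)*4*16).astype(np.int32),1,shift=4)
    return cv2.resize(m.astype(np.float32),(512,384),interpolation=cv2.INTER_AREA)
def fit(model,views,x0,step):
    def f(x):
        s=0
        for C,m in views:
            r=rend(C,model(x)); s+=1-np.minimum(r,m).sum()/np.maximum(r,m).sum()
        return s/len(views)
    sim=np.vstack([x0]+[np.array(x0)+np.eye(len(x0))[i]*step[i] for i in range(len(x0))])
    r=minimize(f,x0,method="Nelder-Mead",options=dict(initial_simplex=sim,xatol=.05,fatol=1e-5,maxiter=400))
    return r.x,r.fun
def cupm(x):
    a=np.radians(x[3]);e=np.radians(x[4] if len(x)>4 else 20);u=np.array([np.cos(a)*np.cos(e),np.sin(a)*np.cos(e),-np.sin(e)])
    c=np.array(x[:3]); return np.vstack([circ(c-50*u,u,28),circ(c+50*u,u,28)])
def pegm(x):
    c=np.array(x[:3]);z=np.array([0,0,1.]); return np.vstack([circ(c,z,19),circ(c+62*z,z,19),circ(c+80*z,z,11.5)])
E
cat > f1.py <<'E'
from fit import *
V=[(cam("wrist",B[0][0]),B[0][1]["cup"][1]["region"]),(cam("wrist",B[1][0]),B[1][1]["cup"][0]["region"]),(cam("top"),Cc["top"]["cup"][1]["region"]),(cam("scene"),Cc["scene"]["cup"][0]["region"])]
V=[(c,m.astype(np.float32)) for c,m in V]
for s in ([0,1,2,3],[0,1],[0,1,2],[2,3]):
    print("cup",s,*fit(cupm,[V[i] for i in s],[445,260,68,3],[8,8,8,6]))
print("cup e",*fit(cupm,V,[445,260,68,3,20],[8,8,8,6,5]))
P=[(cam("wrist",A[0][0]),A[0][1]["peg"][0]["region"]),(cam("wrist",A[1][0]),A[1][1]["peg"][0]["region"]),(cam("scene"),Cc["scene"]["peg"][0]["region"])]
P=[(c,m.astype(np.float32)) for c,m in P]
for s in ([0,1,2],[0,1],[1],[0]):
    print("peg",s,*fit(pegm,[P[i] for i in s],[658,-109,30],[8,8,8]))
print(cam("wrist",A[0][0])[1].T@-cam("wrist",A[0][0])[2])
# nozzle top centre px by eye: A0 (220,131), A1 (123,124)
W0,W1=cam("wrist",A[0][0]),cam("wrist",A[1][0])
print("nozzle",tri((W0,(220,131)),(W1,(123.5,124))))
print("tray corners A0",[atz(W0,c,22) for c in [(160,87),(264,65),(282,166),(190,186)]])
print("tray corners A1",[atz(W1,c,22) for c in [(82,58),(193,72),(187,175),(87,163)]])
r=[atz(W1,c,30) for c in [(232,197),(444,118),(256,254)]]
print("rack A1",r)
E
python3 f1.py
```

```text
cup [0, 1, 2, 3] [445.2 259.7  71.3  -3.6] 0.1768738478422165
cup [0, 1] [444.7 259.1  69.4  -7.2] 0.1210072934627533
cup [0, 1, 2] [445.2 260.   70.9  -3.1] 0.11484859138727188
cup [2, 3] [446.  259.4  76.5   0.1] 0.21222546696662903
cup e [445.3 258.9  76.4  -8.4 -21.5] 0.046559855341911316
peg [0, 1, 2] [ 662.  -106.7   28.8] 0.21177393198013306
peg [0, 1] [ 663.2 -106.6   26.6] 0.2145995795726776
peg [1] [ 668.3 -106.8   14.8] 0.21278363466262817
peg [0] [ 665.2 -105.3   23.2] 0.20379376411437988
[ 465.5 -208.9  422.4]
nozzle (array([ 487.9, -273. ,   60.9]), [1.3, 1.3])
tray corners A0 [array([ 402.7, -316.5,   22. ]), array([ 447.1, -187.6,   22. ]), array([ 573.8, -230.5,   22. ]), array([ 533.5, -359.2,   22. ])]
tray corners A1 [array([ 403.8, -316. ,   22. ]), array([ 443.9, -183.4,   22. ]), array([ 574.7, -225.1,   22. ]), array([ 533.2, -358.6,   22. ])]
rack A1 [array([ 615.8, -167.7,   30. ]), array([556.2, 127.5,  30. ]), array([ 713.8, -150.4,   30. ])]
```

Run:
```python
import cv2
a=cv2.imread("pics/wA0.png")[50:200,130:300];b=cv2.imread("pics/wA1.png")[40:190,60:230]
import numpy as np
c=cv2.imread("pics/wA0.png")[120:240,330:500];d=cv2.imread("pics/wA1.png")[170:290,220:390]
cv2.imwrite("pics/z.png",cv2.resize(np.vstack([np.hstack([a,b]),np.hstack([c,d])]),None,fx=2.2,fy=2.2,interpolation=2))
```

```text
(no output)
```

View pics/z.png

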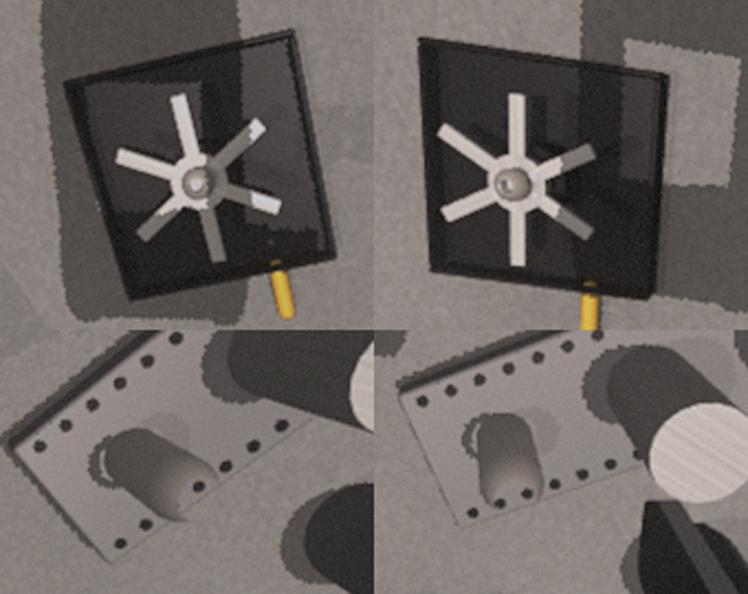

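```bash
cat > f2.py <<'E'
from fit import *
V=[(cam("wrist",B[0][0]),B[0][1]["cup"][1]["region"]),(cam("wrist",B[1][0]),B[1][1]["cup"][0]["region"]),(cam("top"),Cc["top"]["cup"][1]["region"]),(cam("scene"),Cc["scene"]["cup"][0]["region"])]
V=[(c,m.astype(np.float32)) for c,m in V]
c20=lambda x: cupm([*x,-20])
for s in ([0,1,2,3],[0,1],[0,1,2],[2,3]):
    print("cup",s,*fit(c20,[V[i] for i in s],[445,260,72,-8],[8,8,8,6]))
W0,W1=cam("wrist",A[0][0]),cam("wrist",A[1][0])
print("peg foot",tri((W0,(388,180)),(W1,(277,219))),"top",tri((W0,(416,197)),(W1,(284,243))))
for n,C,m in (("A0",W0,A[0][1]["peg"][0]["region"]),("A1",W1,A[1][1]["peg"][0]["region"])):
    im=cv2.imread(f"pics/w{n}.png"); im[m]=im[m]//2+np.array([0,0,120],np.uint8)
    h=cv2.convexHull(proj(C,pegm([660.5,-107,30])).astype(np.float32)).astype(int); cv2.polylines(im,[h],True,(0,255,0),1)
    u,v=proj(C,[660,-107,60])[0].astype(int); cv2.imwrite(f"pics/p{n}.png",cv2.resize(im[v-60:v+60,u-60:min(u+60,512)],None,fx=3,fy=3))
print("rack centers from peg:")
H=np.radians(171.6)
def pose(phi,hd,e):  # e: cup axis down angle, hd cup-u heading, tool z at e+phi in the u/down plane; jaw x s.t. yaw ~ hd-90
    hd=np.radians(hd);a=np.radians(e+phi);u=np.array([np.cos(hd),np.sin(hd),0])
    z=np.cos(a)*u-np.sin(a)*np.array([0,0,1]); x=np.array([np.sin(hd),-np.cos(hd),0]);y=np.cross(z,x)
    return np.column_stack([x,y,z])
for phi in (35,45,55):
    for nm,g,hd,e in [("pick",[460,257,81.5],171.6,20),("rins",[488.5,-272.5,107],180+0,90),("rins",[488.5,-272.5,107],180-29,90),("peg",[660,-107,95],191.5,90),("pegup",[660,-107,190],191.5,90),("pegup",[660,-107,190],170,90)]:
        R=pose(phi,hd,e); q=solve_ik((np.array(g)+18.7*R[:,2]).tolist(),Ro.from_matrix(R).as_euler("xyz",degrees=True).tolist()); print(phi,nm,None if q is None else np.array(q))
E
python3 f2.py; python3 -c "
import cv2,numpy as np
a=cv2.imread('pics/pA0.png');b=cv2.imread('pics/pA1.png');h=min(a.shape[0],b.shape[0]);cv2.imwrite('pics/pp.png',np.hstack([a[:h],b[:h]]))"
```

```text
cup [0, 1, 2, 3] [445.5 258.9  76.1  -8.1] 0.0483018159866333
cup [0, 1] [445.5 258.5  72.6  -8.7] 0.02666151523590088
cup [0, 1, 2] [445.6 259.   74.4  -8.4] 0.04225526377558708
cup [2, 3] [446.1 258.9  77.8  -8.5] 0.05099129676818848
peg foot (array([ 665.2, -109.8,   24.6]), [1.3, 1.3]) top (array([ 667.8, -105.7,   92.5]), [1.2, 1.2])
rack centers from peg:
35 pick [ 14.5  31.3  93.2  12.9  88.3 -71.3]
35 rins None
35 rins [ -39.4    0.5  129.9   21.8   16.2 -119.6]
35 peg None
35 pegup [ -23.4    6.8  111.9   33.7   36.3 -147.9]
35 pegup [ -16.9    5.2  113.7    8.9   26.6 -103.6]
45 pick [ 16.   25.6  98.6  10.3  79.  -69.6]
45 rins None
45 rins None
45 peg None
45 pegup None
45 pegup [ -17.5    3.5  119.6   23.8   13.2 -118.5]
55 pick [ 17.9  20.1 104.1   7.   69.5 -66.9]
55 rins [-57.8   8.2 133.   88.5  43.9 139.8]
55 rins [-41.7   2.9 139.1 147.   19.3 114.2]
55 peg [-28.4  18.1 122.  102.3  32.6 139.9]
55 pegup None
55 pegup None
```

View pics/pp.png

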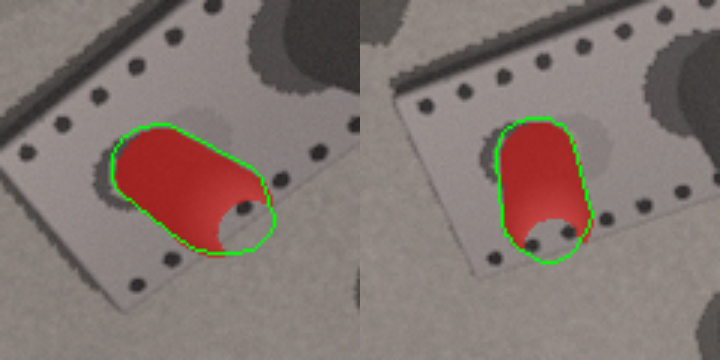

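```bash
cat >> h.py <<'E'
def pose(phi,hd,e,flip=False):
    hd=np.radians(hd);a=np.radians(e+phi);u=np.array([np.cos(hd),np.sin(hd),0])
    z=np.cos(a)*u-np.sin(a)*np.array([0,0,1]); x=np.array([np.sin(hd),-np.cos(hd),0])*(-1 if flip else 1);y=np.cross(z,x)
    return np.column_stack([x,y,z])
def ik(g,R): return solve_ik((np.array(g)+18.7*R[:,2]).tolist(),Ro.from_matrix(R).as_euler("xyz",degrees=True).tolist())
E
python3 - <<'E'
from h import *
np.set_printoptions(precision=0,suppress=True)
for flip in (False,True):
  for phi in (15,20,25,30,35):
    for nm,g,hds,e in [("pick",[459,257,80],[171.6],20),("rins",[488.5,-272.5,107],[170,160,151,140,130],90),("rinsup",[488.5,-272.5,170],[170,160,151,140,130],90),("peg",[660,-107,95],[191.5,180,170],90),("pegup",[660,-107,210],[191.5,180,170],90)]:
      for hd in hds:
        q=ik(g,pose(phi,hd,e,flip)); print(flip,phi,nm,hd,None if q is None else np.array(q))
E
```

```text
False 15 pick 171.6 [ 12.  43.  83.  18. 106. -73.]
False 15 rins 170 [ -40.    7.  117.   11.   44. -127.]
False 15 rins 160 [ -39.    7.  117.    7.   42. -114.]
False 15 rins 151 [ -37.    7.  117.    3.   41. -101.]
False 15 rins 140 [-36.   7. 117.  -2.  41. -85.]
False 15 rins 130 [-34.   7. 117.  -6.  42. -70.]
False 15 rinsup 170 [ -40.    2.  115.   10.   51. -125.]
False 15 rinsup 160 [ -39.    1.  115.    6.   50. -112.]
False 15 rinsup 151 [ -37.    1.  115.    3.   49. -100.]
False 15 rinsup 140 [-36.   1. 115.  -1.  49. -85.]
False 15 rinsup 130 [-34.   2. 115.  -5.  49. -71.]
False 15 peg 191.5 [ -18.   20.  102.   10.   45. -127.]
False 15 peg 180 [ -17.   20.  103.    6.   43. -111.]
False 15 peg 170 [-16.  20. 103.   2.  43. -97.]
False 15 pegup 191.5 [ -18.   12.   98.    9.   57. -124.]
False 15 pegup 180 [ -17.   12.   99.    5.   55. -110.]
False 15 pegup 170 [-16.  11.  99.   2.  54. -97.]
False 20 pick 171.6 [ 13.  40.  86.  16. 102. -73.]
False 20 rins 170 [ -42.    5.  120.   17.   39. -133.]
False 20 rins 160 [ -40.    5.  120.   11.   36. -118.]
False 20 r
[... 6939 characters left out ...]

True 35 rins 151 [-39.   0. 130.  22.  16.  60.]
True 35 rins 140 [-35.   1. 129. -11.  15. 105.]
True 35 rins 130 [-31.   2. 128. -34.  19. 139.]
True 35 rinsup 170 [-47.  -5. 127.  37.  35.  27.]
True 35 rinsup 160 [-43.  -7. 128.  28.  29.  46.]
True 35 rinsup 151 [-39.  -7. 128.  14.  25.  68.]
True 35 rinsup 140 [-35.  -7. 128.  -7.  24. 101.]
True 35 rinsup 130 [-31.  -5. 126. -24.  27. 128.]
True 35 peg 191.5 [-23.  16. 114.  45.  28.  19.]
True 35 peg 180 [-20.  15. 115.  35.  20.  40.]
True 35 peg 170 [-17.  14. 116.  15.  16.  70.]
True 35 pegup 191.5 [-23.   5. 111.  32.  38.  34.]
True 35 pegup 180 [-20.   4. 113.  22.  32.  55.]
True 35 pegup 170 [-17.   4. 113.   8.  29.  77.]
```

```bash
cat > c.py <<'E'
from h import *
np.set_printoptions(precision=1,suppress=True)
PHI=25; GO=18.7
CUPC=np.array([445.6,258.9,74.7]); hd=171.6; e=20
Rp=pose(PHI,hd,e); ax=np.array([np.cos(np.radians(hd))*np.cos(np.radians(e)),np.sin(np.radians(hd))*np.cos(np.radians(e)),-np.sin(np.radians(e))])
GP=CUPC-15*ax; TP=GP+GO*Rp[:,2]
rpy=lambda R: Ro.from_matrix(R).as_euler("xyz",degrees=True).tolist()
E
python3 - <<'E'
from c import *
goto((TP-110*Rp[:,2]).tolist(),rpy(Rp))
o=get_obs();print(o["t"],o["tcp_pos"],o["wrist_force"])
move_l(TP.tolist(),speed=120)
snap("wrist","pk0");snap("scene","pk0s")
o=get_obs();print(o["t"],o["tcp_pos"],TP,o["wrist_force"])
grip(50,60)
o=get_obs();print(o["t"],o["grip_width"],o["wrist_force"],o["tcp_pos"])
snap("wrist","pk1")
E
python3 -c "
import cv2,numpy as np
a=cv2.imread('pics/pk0.png');b=cv2.imread('pics/pk1.png');cv2.imwrite('pics/pk.png',cv2.resize(np.hstack([a,b]),(800,300)))"
```

```text
9.0083 [523.4 247.2 143.4] [ 0.7 -0.5  0.7]
10.175 [447.7 258.9  67.3] [446.5 258.8  66.6] [-0.7  0.3 -0.5]
10.5583 55.97243033761137 [ 1.8 -2.3  1.2] [446.9 258.4  67. ]
```

View pics/pk.png

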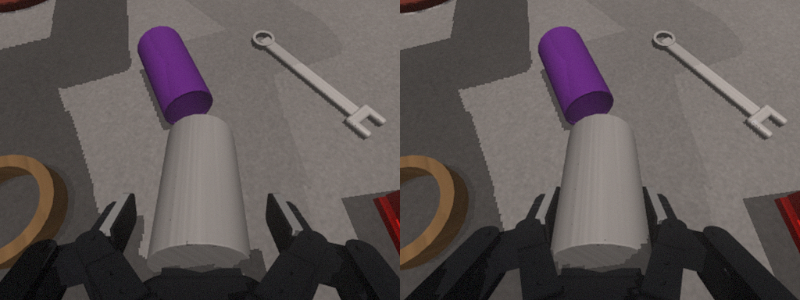

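```bash
python3 - <<'E'
from c import *
move_l((TP+[0,0,50]).tolist(),speed=120)
move_l((TP+[20,0,190]).tolist(),speed=250)
o=get_obs();print(o["t"],o["grip_width"],o["tcp_pos"],o["wrist_force"])
V=np.array([488.5,-272.5])
Rr=pose(PHI,151,90); zr=Rr[:,2]
h=np.array([*V,300.]);q=ik(h,Rr);print(q)
# cup-down pose above the present place first? joint-space straight
goto((h+GO*zr).tolist(),rpy(Rr))
o=get_obs();print(o["t"],o["grip_width"],o["tcp_pos"],o["ee_rot"],o["wrist_force"])
import pickle
d={}
for n in ("wrist","scene","top"):
    oo,im=snap(n,"hv_"+n); d[n]=(oo,regions_of("cup",n))
    print(n,[(round(q["score"],2),[round(float(x)) for x in q["extent"]]) for q in d[n][1]][:4])
pickle.dump(d,open("D.pkl","wb"))
E
python3 -c "
import cv2,numpy as np
a=cv2.imread('pics/hv_wrist.png');b=cv2.imread('pics/hv_scene.png');cv2.imwrite('pics/hv.png',cv2.resize(np.hstack([a,b]),(800,300)))"
```

```text
11.8917 55.612224174028775 [465.7 258.5 254.8] [ 0.1  0.8 -2.3]
[ -38.4  -12.6  114.9    4.9   53.1 -101.5]
13.8083 55.48660546315322 [ 495.8 -275.7  282.7] [155.1  -0.   61.1] [ 0.5  0.2 -1.3]
wrist [(0.71, [258, 248, 127, 206])]
scene [(0.87, [169, 122, 22, 41]), (0.78, [342, 177, 22, 29]), (0.72, [138, 223, 17, 9])]
top [(0.64, [182, 281, 22, 41]), (0.61, [385, 200, 33, 25]), (0.16, [269, 161, 20, 25])]
```

View pics/hv.png

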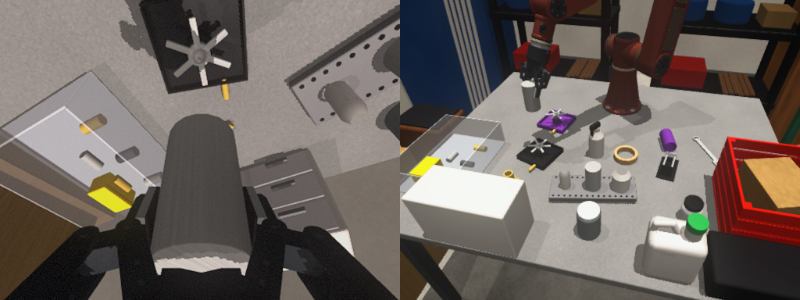

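```bash
cat > f3.py <<'E'
from fit import *
from c import *
D=pickle.load(open("D.pkl","rb"))
o=D["wrist"][0]; Rt=Ro.from_euler("xyz",o["ee_rot"],degrees=True).as_matrix()
Rr=pose(PHI,151,90)
# nominal cup in tool frame
t0=Rp.T@(CUPC-TP); a0=Rp.T@ax
print("nominal tool: centre",t0,"axis",a0,"obs world axis",Rt@a0)
def model(x): # x: tool offsets dx, dperp, dalong, dtilt about tool x (deg), dtilt about y'
    R=Ro.from_euler("xy",[x[3],x[4]],degrees=True).as_matrix(); a=R@a0
    perp=np.cross([1,0,0],a0); c=t0+x[0]*np.array([1,0,0])+x[1]*perp+x[2]*a0
    w=lambda p:Rt@p+o["tcp_pos"]
    return np.vstack([circ(w(c-50*a),Rt@a,28),circ(w(c+50*a),Rt@a,28)])
def run(use,x0=(0,0,0,0,0)):
    def f(x):
        s=0
        for n,m,rows in use:
            r=rend(cam(n,o),model(x))[:rows]; mm=m[:rows].astype(np.float32); s+=1-np.minimum(r,mm).sum()/np.maximum(r,mm).sum()
        return s/len(use)+1e-4*np.sum(np.array(x)**2)
    sim=np.vstack([x0]+[np.array(x0)+np.eye(5)[i]*3 for i in range(5)])
    r=minimize(f,x0,method="Nelder-Mead",options=dict(initial_simplex=sim,maxiter=500)); return r.x,r.fun,f(np.zeros(5))
W=("wrist",D["wrist"][1][0]["region"],232);S=("scene",D["scene"][1][0]["region"],384)
print(run([W]));print(run([W,S]))
C=cam("wrist",o);im=cv2.imread("pics/hv_wrist.png");h=cv2.convexHull(proj(C,model(np.zeros(5))).astype(np.float32)).astype(int);cv2.polylines(im,[h],True,(0,255,0),1)
m=D["wrist"][1][0]["region"];cs,_=cv2.findContours(m.astype(np.uint8),0,1);cv2.drawContours(im,cs,-1,(0,0,255),1)
cv2.imwrite("pics/hvo.png",im[120:384,140:380].repeat(2,0).repeat(2,1))
E
python3 f3.py
```

```text
nominal tool: centre [-0.  -6.3 -5.1] axis [-0.  -0.4  0.9] obs world axis [-0.  0. -1.]
(array([-0.2, -1.3,  2.7, -2.2, -0. ]), np.float64(0.015136091961032225), np.float64(0.03070932626724243))
(array([-0.3, -1.1,  1.2, -1. ,  0.2]), np.float64(0.14805157204101552), np.float64(0.15376177430152893))
```

View pics/hvo.png

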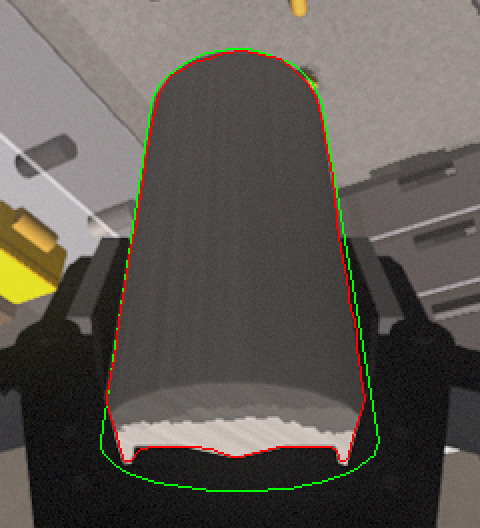

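```bash
python3 - <<'E'
from c import *
t0=Rp.T@(CUPC-TP); V=np.array([488.5,-272.5]); Rr=pose(PHI,151,90)
def tcp_for(xy,rimz,R): return (np.array([*xy,rimz+50])-R@t0).tolist()
move_l(tcp_for(V,75,Rr),speed=200)
wait(0.15);f0=get_obs()["wrist_force"];print(f0,get_obs()["tcp_pos"],tcp_for(V,75,Rr));snap("wrist","pr0")
snap("top","pr0t")
move_l(tcp_for(V,58,Rr),speed=60)
for z in (54,51,48,46,45,44,43,42,41,40,39,38,37,36,35):
    move_l(tcp_for(V,z,Rr),speed=30); wait(0.05)
    o=get_obs(); f=o["wrist_force"]-f0; print(z,o["t"],f,o["tcp_pos"][2]-tcp_for(V,z,Rr)[2],o["grip_width"])
    if f[2]>20: break
wait(0.7)
o=get_obs();print(o["t"],o["wrist_force"]-f0); snap("scene","pr1s");snap("wrist","pr1")
E
python3 -c "
import cv2,numpy as np
a=cv2.imread('pics/pr1.png');b=cv2.imread('pics/pr1s.png')[130:250,110:270];b=cv2.resize(b,(512,384),interpolation=2);cv2.imwrite('pics/pr.png',cv2.resize(np.hstack([a,b]),(800,300)))"
```

```text
[ 0.3 -0.  -0.5] [ 496.7 -277.3  125.3] [495.4120858678982, -276.33143176099475, 123.05204438241464]
54 16.075 [0.  0.5 1.8] 0.603032112669311 55.6347576610635
51 16.375 [-0.1  0.4  3.3] 0.6833142101191498 55.54207298677142
48 16.675 [ 1.2 -0.1  4.7] 0.6426416121904026 56.17715472216583
46 16.975 [2.1 0.3 5.2] 0.6379628279888863 55.74444900811596
45 17.275 [1.3 0.6 6. ] 0.7143748132836123 55.552644991065655
44 17.575 [ 1.3 -0.6  5.8] 0.7607114472077257 55.58842687074141
43 17.875 [0.  1.4 6.7] 0.9796814814730368 55.77172951031578
42 18.175 [-2.   2.7 13.1] 1.8197514502865033 55.59976279405821
41 18.475 [-4.9  3.9 18.7] 2.726365460312209 55.78578713491984
40 18.775 [-9.5  5.5 24.7] 3.6331055540012756 55.671948359352385
19.475 [-9.   6.9 24.2]
```

View pics/pr.png

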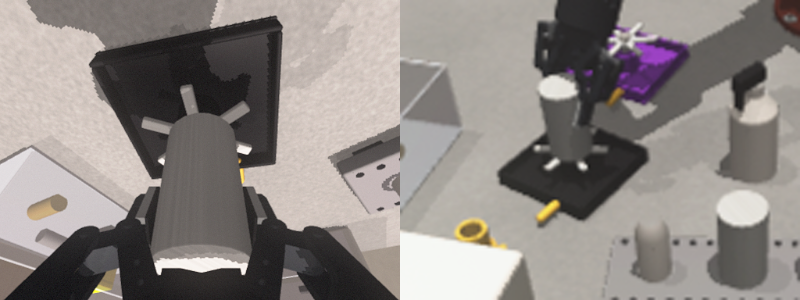

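Run:
```python
from c import *
import pickle
t0=Rp.T@(CUPC-TP); V=np.array([488.5,-272.5]); Rr=pose(PHI,151,90)
def tcp_for(xy,rimz,R): return (np.array([*xy,rimz+50])-R@t0).tolist()
move_l(tcp_for(V,60,Rr),speed=60)
move_l(tcp_for(V,170,Rr),speed=250)
P=np.array([660.5,-107]); Rg=pose(PHI,175,90)
goto(tcp_for(P,150,Rg),rpy(Rg)); wait(0.3)
o=get_obs();print(o["t"],o["tcp_pos"],tcp_for(P,150,Rg),o["ee_rot"],rpy(Rg),o["wrist_force"],o["grip_width"])
d={}
for n in ("wrist","scene","top"):
    oo,im=snap(n,"pg_"+n); d[n]=(oo,regions_of("cup",n),regions_of("peg",n))
    print(n,[[(round(q["score"],2),[round(float(x)) for x in q["extent"]]) for q in d[n][k]][:4] for k in (1,2)])
pickle.dump(d,open("E.pkl","wb")); print(get_obs()["t"])
C=cam("wrist",o)
from fit import circ,pegm
tc=o["tcp_pos"];Rt=Ro.from_euler("xyz",o["ee_rot"],degrees=True).as_matrix();a=Rt@(Rp.T@ax);cc=tc+Rt@t0
print("rim now",cc+50*a,"axis",a)
ims=[]
for n in ("wrist","scene"):
    im=cv2.imread(f"pics/pg_{n}.png");C=cam(n,o)
    for pts,col in ((np.vstack([circ(cc-50*a,a,28),circ(cc+50*a,a,28)]),(0,255,0)),(pegm([660.5,-107,30]),(0,0,255))):
        cv2.polylines(im,[cv2.convexHull(proj(C,pts).astype(np.float32)).astype(int)],True,col,1)
    if n=="scene": im=cv2.resize(im[150:300,130:330],(512,384),interpolation=2)
    ims.append(im)
cv2.imwrite("pics/pgo.png",cv2.resize(np.hstack(ims),(800,300)))
```

```text
21.9 [ 668.  -108.8  198.6] [668.372888340095, -107.68878847896374, 198.05204438241464] [155.    0.   84.9] [155.00000000000003, 0.0, 85.0] [-0.4 -0.  -1.1] 55.502357394259604
wrist [[], [(0.95, [260, 110, 46, 66])]]
scene [[(0.68, [207, 191, 26, 45]), (0.6, [343, 177, 24, 28])], [(0.88, [211, 228, 17, 26]), (0.52, [284, 231, 23, 31]), (0.17, [208, 193, 24, 46])]]
top [[(0.65, [183, 283, 27, 39]), (0.47, [308, 131, 16, 8]), (0.27, [361, 212, 26, 30])], []]
22.35
rim now [ 660.2 -108.1  150.5] axis [ 0. -0. -1.]
```

View pics/pgo.png

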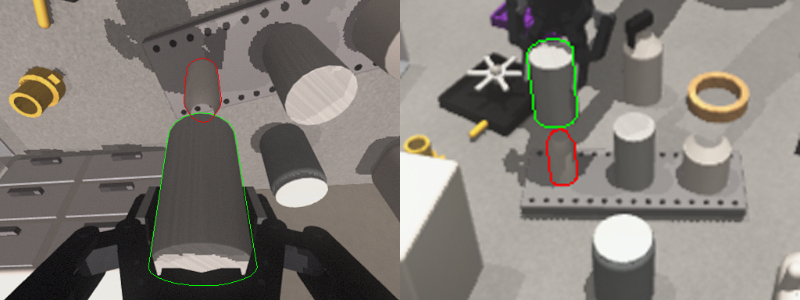

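Run:
```python
from fit import *
E_=pickle.load(open("E.pkl","rb"))
V=[(cam("wrist",E_["wrist"][0]),E_["wrist"][2][0]["region"]),(cam("wrist",A[0][0]),A[0][1]["peg"][0]["region"]),(cam("wrist",A[1][0]),A[1][1]["peg"][0]["region"]),(cam("scene"),E_["scene"][2][0]["region"])]
V=[(c,m.astype(np.float32)) for c,m in V]
m62=lambda x:np.vstack([circ(np.array([x[0],x[1],30.]),np.array([0,0,1.]),19),circ(np.array([x[0],x[1],92+x[2]]),np.array([0,0,1.]),19)])
for s in ([0],[1],[2],[3],[0,1,2,3]): print(s,*fit(m62,[V[i] for i in s],[660,-107,0],[5,5,5]))
```

```text
[0] [ 662.5 -107.5  -17.9] 0.1439952850341797
[1] [ 662.8 -106.8  -15.3] 0.1512906551361084
[2] [ 662.5 -106.8  -21. ] 0.17530429363250732
[3] [ 659.  -107.7   -1.4] 0.0990746021270752
[0, 1, 2, 3] [ 662.  -107.3   -4.1] 0.16901569068431854
```

Consistent to about 2 mm; use (661.2, −107.2) and go down with force checks.

```bash
python3 - <<'E'
from c import *
t0=Rp.T@(CUPC-TP)
def tcp_for(xy,rimz,R): return (np.array([*xy,rimz+50])-R@t0).tolist()
P=np.array([661.2,-107.2]); Rg=pose(PHI,175,90)
move_l(tcp_for(P,116,Rg),speed=100); wait(.1)
f0=get_obs()["wrist_force"]
done=None
for z in list(range(110,39,-6))+[38,36,34,33,32,31,30,29,28,27]:
    move_l(tcp_for(P,z,Rg),speed=60)
    o=get_obs(); f=o["wrist_force"]-f0; print(z,round(o["t"],2),f,o["tcp_pos"]-tcp_for(P,z,Rg))
    if np.linalg.norm(f[:2])>8 or f[2]>8: 
        wait(.15); f=get_obs()["wrist_force"]-f0; print("chk",f)
        if np.linalg.norm(f[:2])>8 or f[2]>8: break
snap("scene","se");snap("wrist","sew"); snap("top","set")
E
python3 -c "
import cv2,numpy as np
a=cv2.imread('pics/sew.png');b=cv2.imread('pics/se.png')[150:300,130:330];b=cv2.resize(b,(512,384),interpolation=2);cv2.imwrite('pics/sep.png',cv2.resize(np.hstack([a,b]),(800,300)))"
```

```text
110 23.19 [ 0.  -0.9 -1.3] [-0.3  0.1 -0.3]
104 23.44 [ 1.3 -0.8 -1. ] [-0.6  0.2 -0.9]
98 23.69 [ 0.2 -1.  -0.7] [-0.6  0.2 -0.9]
92 23.94 [ 0.6 -0.3 -0.6] [-0.5  0.2 -0.9]
86 24.19 [ 0.9 -0.5 -0.2] [-0.5  0.2 -0.8]
80 24.44 [ 0.2 -0.8  0.7] [-0.5  0.2 -0.8]
74 24.69 [ 0.3 -0.1 -0.3] [-0.6  0.2 -0.9]
68 24.94 [ 0.7 -0.7 -1.6] [-0.5  0.2 -0.9]
62 25.19 [ 0.9 -0.5 -1.3] [-0.6  0.2 -0.9]
56 25.44 [ 0.2 -1.7 -0.7] [-0.6  0.2 -0.8]
50 25.69 [ 0.6 -0.3 -0.1] [-0.6  0.2 -0.8]
44 25.94 [ 0.2  0.  -0.2] [-0.6  0.2 -0.9]
38 26.19 [ 0.8 -0.3 -1.3] [-0.6  0.2 -0.8]
36 26.44 [ 1.  -0.8 -0.2] [-0.   0.  -0.1]
34 26.69 [ 1.1 -0.2 -0.2] [-0.1  0.1 -0.2]
33 26.94 [ 0.9 -1.5 -1.2] [-0.1  0.  -0.1]
32 27.19 [ 1.2 -0.8  0.3] [ 0.2 -0.1  0.2]
31 27.44 [-2.   0.1  3.9] [ 0.6 -0.1  1.1]
30 27.69 [-5.1  1.  11.3] [ 0.9 -0.1  2.1]
chk [-4.   1.8 10.5]
```

View pics/sep.png

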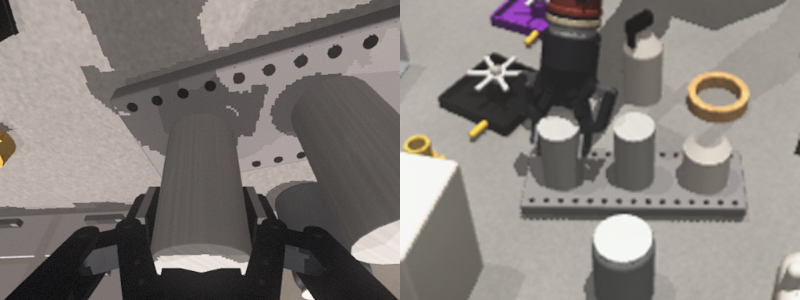

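Run:
```python
from c import *
t0=Rp.T@(CUPC-TP)
def tcp_for(xy,rimz,R): return (np.array([*xy,rimz+50])-R@t0)
P=np.array([661.2,-107.2]); Rg=pose(PHI,175,90)
move_l(tcp_for(P,31,Rg).tolist(),speed=20); wait(.1)
grip(76); wait(.2); o=get_obs();print(o["t"],o["grip_width"],o["wrist_force"]);snap("wrist","rl")
T=tcp_for(P,31,Rg)
move_l((T-60*Rg[:,2]).tolist(),speed=80)
move_l((T-170*Rg[:,2]).tolist(),speed=200)
wait(.4);o=get_obs();print(o["t"],o["tcp_pos"],o["wrist_force"])
snap("wrist","fn");snap("scene","fns");snap("top","fnt")
S=cv2.imread("pics/fns.png")
from fit import circ
z=np.array([0,0,1.])
for xy in ([661.2,-107.2],):
    c=np.array([*xy,30.]);cv2.polylines(S,[cv2.convexHull(proj(cam("scene"),np.vstack([circ(c,z,28),circ(c+100*z,z,28)])).astype(np.float32)).astype(int)],True,(0,255,0),1)
b=cv2.resize(S[130:300,130:357],(512,384),interpolation=2)
cv2.imwrite("pics/fin.png",cv2.resize(np.hstack([cv2.imread("pics/fn.png"),b]),(800,300)))
cv2.imwrite("pics/fin2.png",cv2.resize(np.hstack([cv2.imread("pics/fnt.png"),cv2.imread("pics/top0.png")]),(800,300)))
```

```text
28.875 75.85926552488829 [-0.   0.2  0.1]
30.925 [ 597.3 -101.5  232.2] [ 0.7  0.3 -0.1]
```

View pics/fin.png

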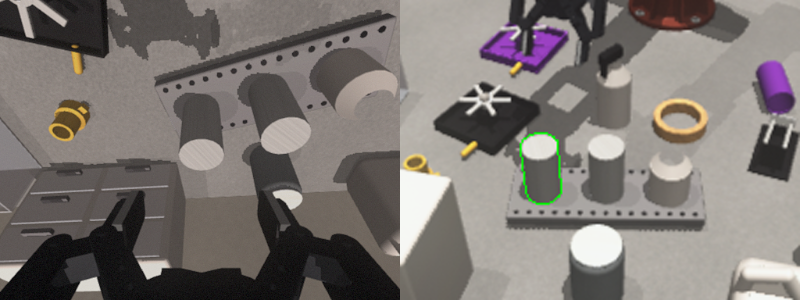

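View pics/fin2.png

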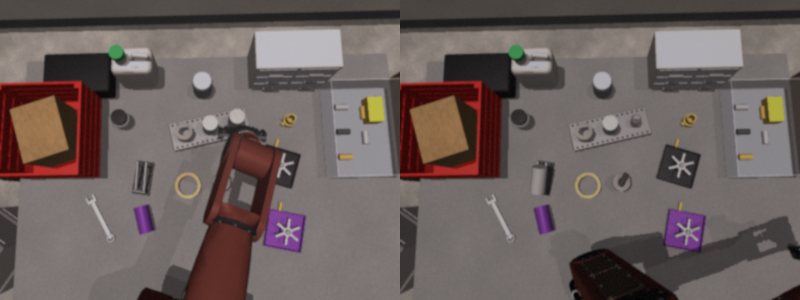

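```bash
python3 -c "
from station import *
o=get_obs();print(o['t'],o['qvel'].round(2),o['wrist_force']);print(sign_off())"
```

```text
31.075 [ 0.05 -0.14 -0.17 -0.03 -0.02  0.08] [-0.49746486 -0.00889463  0.51753217]
the job is handed in; nothing more can be done
None
```

The job is handed in at about 31 s of the 51 s allowed. The cup went from the cradle to the star valve and then onto the free slim peg, upside down throughout the press and placing.

**Finding the cup:** Fitting the cup's outline in four views showed its mouth at the low end facing the robot, opposite to my first reading. I gripped it 35 mm from its bottom, and the fingers closed to 56 mm, the cup's diameter.

**Pressing the valve:** The upward force rose from about 2 N to 7 N over roughly 11 mm of travel, then climbed steeply, which means the valve reached its stop. I ended at about 24 N and held the valve down for well over 0.5 s. The valve's own reading is not visible to me, so "fully down" rests on that force curve.

**Placing on the peg:** The cup went down with no sideways contact and touched the rack at a measured rim height of 31–32 mm, against 30 mm nominal. I confirmed contact with about 10 N before opening the fingers and backing off.

**Last checks:**
- In the scene view the cup's outline lies on the model of an upright, fully seated cup, level with the drying cup.
- By eye, the valve looks up again and everything else in the before and after pictures is where it was. From above, the arm hid the spray bottle, but it shows standing in place in the scene view.
- The gripper was clear, with no force beyond noise.

**Disagreements:**
- The height of the cup in the cradle ranged from 72.6 to 77.8 mm between camera groups. I used 74.7 mm, and the contact heights bore it out to within about 1–2 mm.
- The peg's x position differed by about 4 mm between views. I used a middle value, within the clearance.

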